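# Sweep the flange nuts off the teardown board into the parts tray

## Task

Clear the four flange nuts off the plywood board: with the fingertips, sweep them along the board and over its open end into the steel parts tray that stands against it. Slide the nuts, never pick them up, and leave the socket, valve spring, piston and wrist pin standing where they are.

Things in the scene. Friction and masses are not known exactly. Their poses are not given: they have to be found in the camera images.
- board: fixed plywood board, 340 mm (own x) by 320 mm (own y), top face 27 mm above the bench. Its two edges at own x = -170 and +170 mm carry an aluminium edging 12 mm wide overall (inner face 161 mm from the board's middle) that stands 6 mm above the top face; the two ends at own y = -160 and +160 mm are open and have no edging. Origin: centre of the underside, on the bench; z up.
- tray: fixed (magnet held) open rectangular stainless parts tray, 200 mm (own x, parallel to the board's x) by 140 mm (own y), walls 22 mm high and 1.5 mm thick, floor 3 mm thick. It stands on the bench against one open end of the board (which end varies: at the board's own +y or -y), 2 mm from it, with its long wall along the end and its rim 5 mm below the board's top. Origin: centre of its underside, on the bench; z up.
- socket_case: fixed black moulded socket case, 200 by 140 mm, nowhere higher than 25 mm above the bench, against the board's other open end. Origin: centre of its underside.
- nut1: loose zinc-plated M12 flange nut lying flange-down, bore upright: round flange 26 mm across and 4 mm thick, hexagon 18 mm across flats above it, 12 mm high in all, 20 to 45 g. Origin: centre of its underside; z up.
- nut2: loose zinc-plated M12 flange nut lying flange-down, bore upright: round flange 26 mm across and 4 mm thick, hexagon 18 mm across flats above it, 12 mm high in all, 20 to 45 g. Origin: centre of its underside; z up.
- nut3: loose zinc-plated M12 flange nut lying flange-down, bore upright: round flange 26 mm across and 4 mm thick, hexagon 18 mm across flats above it, 12 mm high in all, 20 to 45 g. Origin: centre of its underside; z up.
- nut4: loose zinc-plated M12 flange nut lying flange-down, bore upright: round flange 26 mm across and 4 mm thick, hexagon 18 mm across flats above it, 12 mm high in all, 20 to 45 g. Origin: centre of its underside; z up.
- socket: loose chromed socket standing on the board between the two rows of nuts, 26 mm in diameter, 38 mm tall, 90 g; stays. Origin: centre of its underside.
- valve_spring: loose steel valve spring standing on the board between the two rows of nuts, 30 mm in diameter, 42 mm tall, 80 g; stays. Origin: centre of its underside.
- piston: loose aluminium piston standing crown up on the board, towards its far (own +x) edge, 88 mm in diameter, 55 mm tall, 380 g; stays. Origin: centre of its underside.
- wrist_pin: loose steel wrist pin (tube) standing on end on the board, towards its far (own +x) edge, 21 mm in diameter, 58 mm tall, 100 g; stays. Origin: centre of its underside.

How it is judged (in metres and radians):
At the end, for the whole second after the job is handed in: All four nuts rest inside the tray (origins within 100 by 70 mm of its middle, under 24 mm above the bench, slower than 20 mm/s); socket, valve spring, piston and wrist pin are within 15 mm of where they stood and tilted under 0.3 rad (x of nut1 in the frame of tray between -0.1 and 0.1 m and y of nut1 in the frame of tray between -0.07 and 0.07 m and z of each of nut1, nut2, nut3, nut4 in the frame of tray below 0.024 m and linear speed of each of nut1, nut2, nut3, nut4 below 0.02 m/s and x of nut2 in the frame of tray between -0.1 and 0.1 m and y of nut2 in the frame of tray between -0.07 and 0.07 m and x of nut3 in the frame of tray between -0.1 and 0.1 m and y of nut3 in the frame of tray between -0.07 and 0.07 m and x of nut4 in the frame of tray between -0.1 and 0.1 m and y of nut4 in the frame of tray between -0.07 and 0.07 m and distance of each of socket, valve_spring, piston, wrist_pin from where it was at the start of the episode below 0.015 m and angle between each of socket, valve_spring, piston, wrist_pin's own z axis and vertical below 0.3 rad); the robot touches nothing.
It fails at once if a nut is lifted: its underside more than 23 mm above the board's top (height (world z) of any of nut1, nut2, nut3, nut4 above 0.05 m).
It fails at once if the socket, valve spring, piston or wrist pin is shifted by more than 15 mm or tipped (distance of any of socket, valve_spring, piston, wrist_pin from where it was at the start of the episode above 0.015 m or angle between any of socket, valve_spring, piston, wrist_pin's own z axis and vertical above 0.3 rad).
It also fails if it takes over 58 s, if anything falls off the work surface, if the arm or the gripper's body presses on something with over 40 N, if the wrist force passes 120 N, or if a joint passes its speed limit or range.

## Robot

A 7-joint arm with a two-finger parallel gripper is mounted at the origin on the work surface. World frame = base frame: x ahead of the robot, y to its left, z up, the work surface at z = 0. Lengths are in mm, angles in rad, forces in N, time in s.
With the tool pointing down it reaches from about 400 to 875 mm from the base axis. Payload 4.4 kg.
Tool frame: the origin (TCP) lies on the centre line of the jaws, within the pads' length; the fingertips stand 25 mm ahead of it and the grasp point (between the pads) lies 6 mm ahead of it (ctrl.finger_overhang is the distance from the TCP to the fingertips, in mm); z points along the fingers, y is the line along which they close (so a half turn about z gives the same grasp; the last joint's range is limited). The gripper opens to 85 mm and grips with 20 to 120 N. Pads are 22 mm wide; open, the fingers measure 114 mm over their backs; the gripper's body (76 mm by 85 mm) begins 54 mm behind the grasp point. The pads swing forward as they close: fully open they stand 13 mm farther back than shut.
Start: joints at [-1.409, 0.628, 0.038, 1.517, -0.027, 0.996, -0.02], TCP at [146.768, 633.227, 256.313] pointing down, gripper open.
Joint ranges: [-3.06, 3.06], [-0.37, 2.12], [-1.25, 1.32], [0.18, 2.47], [-1.1, 4.24], [0.23, 1.98], [-2.94, 2.94]. Speed limits (rad/s): [2.57, 2.57, 3.14, 3.14, 3.14, 3.14, 3.14].

## Interface

Orientations are given as [roll, pitch, yaw] about the fixed x, y, z axes, in that order (R = Rz(yaw) Ry(pitch) Rx(roll)).
In Python, from cell import ctrl gives the robot as it stands. The module is installed in compiled form; this text tells all that it offers.
- The arm moves only by the tool play_rows, never from a script. Its argument "targets" is a list of rows, each a list of 5 numbers: the closure, from 0 (fully open) to 1 (shut), then the shift along the tool's x, y, z in cm, then the turn about the tool's z in degrees. In form: [[gripper, dx, dy, dz, spin], ...]. A call has 1 to 10 rows; each row is the pose to reach, as a shift and turn from the pose commanded when the call began, along the tool's axes at that moment; what a row does not reach only later rows make up. A row lasts 1/10 s, in which the tool goes at most 50 mm and 8.59 degrees, less where a joint would pass 70% of its speed; a pose out of reach is approached as far as the arm can. A call with a gripper value outside its range is refused whole. The fingers move at their own pace and stop on an object; the grip force is fixed at half the most. Time passes only in rows, so rows that repeat a pose let the fingers close. It gives the time, the measured TCP pose, the force, the opening and the grip force at its end, in the units of the state.
- ctrl.read_state(): the state, without advancing time (a new reading comes with each control period).
- ctrl.get_image(name): name is "side" or "top"; returns (picture, depth): 420x560x3 uint8, red, green, blue; 420x560 float32, mm along the optical axis (not along the pixel's ray), 0 where there is no reading.
- ctrl.calibration(name): a dict with "vfov" (degrees; the focal length in pixels is half the picture's height over the tangent of half this angle, whatever the lens; pixels are square), "cx", "cy" (the principal point, pixels), "extrinsics" (4x4, takes a point from camera to world coordinates). Camera axes: x right, y down, z forward; pixel columns grow to the right and rows downward; lengths in mm; the calibration is good to about 2 mm. A picture is of the moment at which its call begins. calibration takes no time and is no camera call.
- ctrl.finish_job(): hands the job in; it is judged then, once.
Trained networks look in the newest picture that a camera, given by its name, has taken for a name from the list of things; names that differ only in an ending like _2 or _b are one class to them, and where a whole thing is asked for, a point or a joint stands for the part that bears it (a point fixed in the world has none). Each returns a list of dicts, best first, with "confidence" (0 to 1); they miss things now and then, are a little off and sometimes report something else, mostly with a low value. They report only what shows in the picture. A call takes as long as a camera call.
- ctrl.search_frame(camera, name): "bbox" ([left, top, right, bottom] in pixels, round what is visible of it).
- ctrl.trace(camera, name): "pixels" (420x560 bool, what is visible of it) and "bbox" ([left, top, right, bottom] in pixels, round what is visible of it).
The state is a dict: "clock": time; "qpos": joint angles; "qd": joint speeds; "tau": joint torques, N m; "eef_pos": TCP position; "tool_rot": TCP orientation; "force": force on the tool from outside, world axes, zero at the start; "torque": the same for the moment, N m; "width": finger opening in mm; "gripper_force": force on a finger pad.
Only numpy, scipy, OpenCV 4.12 (cv2) and the standard library are available. Lean on these libraries where they do the work, as an engineer would, in place of code of your own. Each camera call takes 0.05 s, during which the arm holds its last target. There are 200 camera calls.

## Working session

There is one attempt and no reset: what is moved stays moved. The work goes in short steps, Python scripts to look and compute and a tool call to move; the robot and the scene stay as the last step left them, time stands still between calls to the robot, and variables do not carry over. Pictures are saved under pics/ and viewed, at most 10 in all, crops included, and the job is handed in when it is done.

Besides the shell and the picture viewer there is one more tool, called after "Call:" in YAML: its name, and indented under it one key for each argument. play_rows: Moves the arm, as the interface text tells. Its arguments: {"type":"object","properties":{"targets":{"type":"array"}},"required":["targets"]}

```bash
mkdir -p pics; cat > h.py <<'E'
import numpy as np, cv2
from cell import ctrl
def snap(n,f=None):
    im,d=ctrl.get_image(n)
    if f: cv2.imwrite('pics/'+f,im[:,:,::-1])
    return im,d
def pts(n,d,mask=None):
    c=ctrl.calibration(n);f=210/np.tan(np.radians(c['vfov'])/2)
    v,u=np.indices(d.shape);P=np.stack([(u-c['cx'])*d/f,(v-c['cy'])*d/f,d,np.ones_like(d)],-1)@np.array(c['extrinsics']).T
    return P[...,:3]
E
python3 - <<'E'
from h import *
s=ctrl.read_state();print({k:np.round(s[k],3) for k in('clock','eef_pos','tool_rot','width','force')},ctrl.finger_overhang)
for n in('top','side'):
    im,d=snap(n,n+'0.png');P=pts(n,d)
    np.save(n+'0.npy',P)
    print(n,np.round(np.array(ctrl.calibration(n)['extrinsics'])[:3,3]))
    for o in('nut','nut1','board','tray','socket_case','socket','valve_spring','piston','wrist_pin'):
        try:
            for r in ctrl.trace(n,o)[:5]:
                m=r['pixels']&(d>0);Q=P[m];z=np.percentile(Q[:,2],90);T=Q[abs(Q[:,2]-z)<5]
                print(o,round(r['confidence'],2),np.round(r['bbox']),m.sum(),np.round(np.median(Q,0)),'top',np.round((T.min(0)+T.max(0))/2),np.round(T.max(0)-T.min(0)))
        except Exception as e: print(o,e)
E
```

```text
{'clock': np.float64(0.0), 'eef_pos': array([146.622, 632.648, 255.365]), 'tool_rot': array([-3.14 ,  0.   ,  2.914]), 'width': np.float64(85.219), 'force': array([ 0.486,  0.282, -1.073])} 25.0
top [523.  15. 750.]
nut 0.74 [195. 279. 215. 297.] 227 [475. 141.  35.] top [476. 141.  38.] [19. 19.  6.]
nut 0.72 [318. 282. 335. 300.] 200 [475. -54.  38.] top [473. -55.  39.] [19. 17.  6.]
nut 0.62 [329. 208. 342. 222.] 189 [596. -67.  38.] top [597. -67.  39.] [19. 18.  6.]
nut 0.53 [236. 212. 248. 224.] 183 [587.  79.  37.] top [588.  80.  39.] [18. 18.  6.]
nut1 0.74 [195. 279. 215. 297.] 227 [475. 141.  35.] top [476. 141.  38.] [19. 19.  6.]
nut1 0.72 [318. 282. 335. 300.] 200 [475. -54.  38.] top [473. -55.  39.] [19. 17.  6.]
nut1 0.62 [329. 208. 342. 222.] 189 [596. -67.  38.] top [597. -67.  39.] [19. 18.  6.]
nut1 0.53 [236. 212. 248. 224.] 183 [587.  79.  37.] top [588.  80.  39.] [18. 18.  6.]
board 0.69 [167. 102. 375. 323.] 36976 [583.  50.  27.] top [598.  42.  29.] [359. 332.  10.]
tray 0.96 [366. 176. 461. 301.] 10808 [ 559. -198.    3.] top [ 560. -194.   11.] [203. 14
[... 1444 characters left out ...]
top [597.  42.  28.] [356. 335.  10.]
tray 0.84 [302. 140. 416. 218.] 4354 [ 558. -206.    3.] top [ 562. -200.   14.] [205. 133.  10.]
socket_case 0.76 [130. 285. 289. 419.] 12288 [503. 274.  12.] top [511. 271.  19.] [202. 147.  10.]
socket 0.8 [309. 203. 328. 230.] 305 [537. -23.  51.] top [541. -29.  63.] [23. 22.  6.]
valve_spring 0.83 [249. 255. 272. 279.] 462 [537. 126.  62.] top [542. 122.  68.] [29. 29.  6.]
valve_spring 0.35 [348. 225. 360. 239.] 160 [473. -49.  35.] top [474. -53.  37.] [19. 19.  6.]
piston 0.78 [231. 144. 278. 191.] 1740 [698. -26.  79.] top [711. -40.  80.] [88. 88.  7.]
wrist_pin 0.56 [195. 194. 211. 220.] 345 [703. 106.  61.] top [707. 104.  82.] [21. 20.  7.]
```

```bash
python3 - <<'E'
from h import *
P=np.load('top0.npy');im=cv2.imread('pics/top0.png')
for lo,hi,xr,yr,nm in((23,29.5,(400,800),(-125,205),'board'),(30,36,(400,800),(-140,220),'edging'),(16,26,(400,720),(-290,-126),'trayrim')):
    m=(P[...,2]>lo)&(P[...,2]<hi)&(P[...,0]>xr[0])&(P[...,0]<xr[1])&(P[...,1]>yr[0])&(P[...,1]<yr[1])
    print(nm,cv2.minAreaRect(P[m][:,:2].astype(np.float32)))
E
python3 -c "
import cv2;a=cv2.imread('pics/top0.png');cv2.imwrite('pics/top0b.png',cv2.resize(a[80:360,60:500],None,fx=1.8,fy=1.8))"
```

```text
board ((597.8238525390625, 37.446502685546875), (345.8705749511719, 328.44110107421875), 2.4816696643829346)
edging ((597.7980346679688, 41.492271423339844), (346.9077453613281, 320.07403564453125), 2.4404823780059814)
trayrim ((560.0667724609375, -193.11553955078125), (202.6080780029297, 142.03285217285156), 2.247439384460449)
```

View pics/top0b.png

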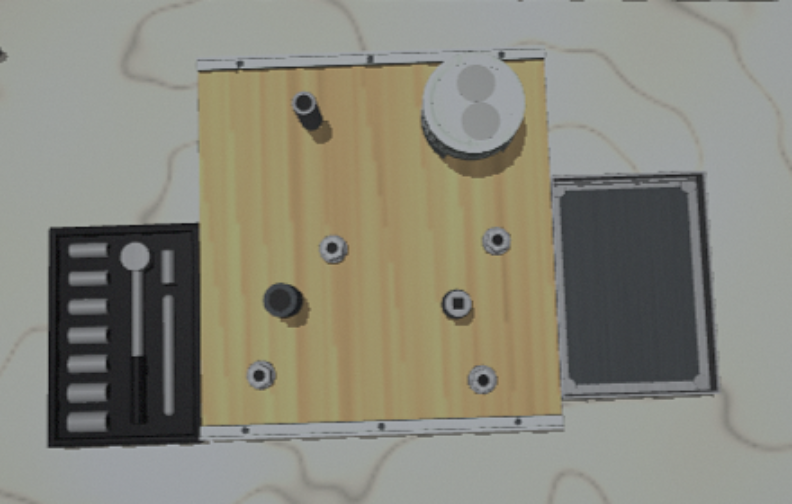

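The picture shows the tray at the right (crop px 555–715, board's −y end). The nuts are at px (260,375), (482,380), (497,240) and (333,248), with the socket at (457,303) and the spring at (283,300) between the rows; this matches the network positions. The plan is to cradle each nut with the jaws nearly shut across the sweep direction, and push along the board's −y.

```bash
cat >> h.py <<'E'
def go(x,y,z,yaw=92.4):
    s=ctrl.read_state();p=np.array(s['eef_pos']);w=s['tool_rot'][2]
    X=np.array([np.cos(w),np.sin(w),0]);Y=np.array([np.sin(w),-np.cos(w),0]);d=np.array([x,y,z])-p
    sp=(np.degrees(w)-yaw+180)%360-180
    print('t',round(float(s['clock']),2),'cm',np.round([d@X/10,d@Y/10,-d[2]/10],2),'spin',round(sp,1))
E
python3 -c "
from h import *
go(475,-10,160)"
```

```text
t 1.0 cm [-46.5  -55.25   9.63] spin 74.5
```

Call:
play_rows:
  targets:
    - [0.8, -35, -26, 7.5, 74.5]
    - [0.8, -35, -26, 7.5, 74.5]
    - [0.8, -35, -26, 7.5, 74.5]
    - [0.8, -35, -26, 7.5, 74.5]
    - [0.8, -35, -26, 7.5, 74.5]
    - [0.8, -35, -26, 7.5, 74.5]
    - [0.8, -35, -26, 7.5, 74.5]
    - [0.8, -35, -26, 7.5, 74.5]
    - [0.8, -35, -26, 7.5, 74.5]
    - [0.8, -35, -26, 7.5, 74.5]

```text
clock: 2.0
eef_pos: [433.3, 294.5, 181.1]
tool_rot: [3.139, 0.004, 1.601]
force: [-0.2, 0.1, -0.0]
width: 17.1
gripper_force: 0.0
```

```bash
python3 -c "
from h import *
go(475,-10,120);print(ctrl.read_state()['width'],ctrl.read_state()['tool_rot'])"
```

```text
t 2.0 cm [-30.57   3.24   6.11] spin -0.7
17.11818776344148 [3.13887018 0.00387822 1.60133113]
```

Call:
play_rows:
  targets:
    - [0.8, -30.5, 3.2, 6, 0]
    - [0.8, -30.5, 3.2, 6, 0]
    - [0.8, -30.5, 3.2, 6, 0]
    - [0.8, -30.5, 3.2, 6, 0]
    - [0.8, -30.5, 3.2, 6, 0]
    - [0.8, -30.5, 3.2, 6, 0]
    - [0.8, -30.5, 3.2, 6, 0]
    - [0.8, -30.5, 3.2, 6, 0]
    - [0.8, -30.5, 3.2, 6, 0]

```text
clock: 2.9
eef_pos: [474.0, -0.7, 121.4]
tool_rot: [-3.141, -0.001, 1.615]
force: [0.4, 0.1, 0.3]
width: 17.0
gripper_force: 0.0
```

```bash
python3 -c "
from h import *
go(475,-10,55);print(ctrl.read_state()['width'],ctrl.read_state()['tool_rot'],ctrl.read_state()['eef_pos'])
im,d=snap('side','s1.png');P=pts('side',d)
cv2.imwrite('pics/s1.png',cv2.resize(im[100:320,200:460,::-1],None,fx=3,fy=2.7))
m=(abs(P[...,0]-475)<45)&(abs(P[...,1]+10)<18)&(P[...,2]>45)&(P[...,2]<200)
print(m.sum(),P[m].min(0),P[m].max(0),np.percentile(P[m][:,2],[0,1,2,5]))"
```

```text
t 2.9 cm [-0.93  0.06  6.64] spin 0.1
17.037377731410697 [-3.14149956e+00 -1.35596393e-03  1.61528198e+00] [474.03060503  -0.71876713 121.40604728]
617 [430.15193491 -14.66873026  95.4224442 ] [519.96746153   7.97150959 199.30946071] [ 95.4224442   97.18224466  99.08431797 103.67805104]
```

View pics/s1.png

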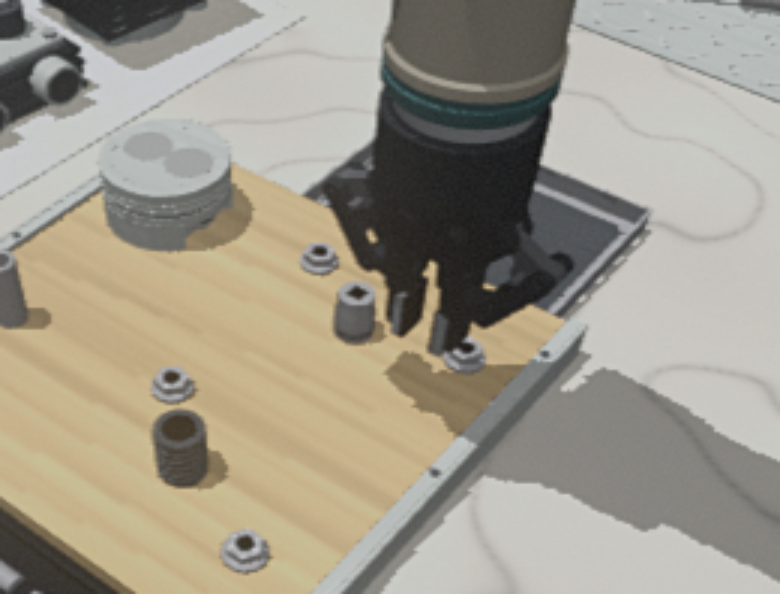

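The picture shows the jaws straddling the line just behind nut B (crop px 465,352). The tips are about 25 mm below the TCP. The linkage bulges sideways (px 350,190 and 570,270), so I'll check its clearance to the socket.

```bash
python3 -c "
from h import *
s=ctrl.read_state()['eef_pos']
for n in('side','top'):
  im,d=snap(n);P=pts(n,d)
  for z in range(92,200,8):
    m=(abs(P[...,0]-474)<90)&(abs(P[...,1]+1)<60)&(P[...,2]>=z)&(P[...,2]<z+8)
    Q=P[m]-s
    if len(Q): print(n,z-121,len(Q),np.round([Q[:,0].min(),Q[:,0].max(),Q[:,1].min(),Q[:,1].max()]))
"
```

```text
side -29 17 [-15.  12.  -8.  12.]
side -21 62 [-21.  21. -10.  13.]
side -13 87 [-21.  22.  -9.  13.]
side -5 91 [-22.  23. -10.  13.]
side 3 73 [-22.  21.  -9.  13.]
side 11 79 [-25.  30. -13.  14.]
side 19 180 [-41.  44. -12.  16.]
side 27 236 [-46.  47. -12.  16.]
side 35 167 [-50.  50. -15.  18.]
side 43 201 [-54.  54.  -5.  19.]
side 51 214 [-60.  61.  -4.  19.]
side 59 273 [-64.  64.  -2.  20.]
side 67 464 [-64.  63. -15.  22.]
side 75 331 [-53.  53.  -7.  22.]
top 19 1 [35. 35. 14. 14.]
top 27 1 [ 37.  37. -12. -12.]
top 43 9 [ 40.  42. -10.  13.]
top 51 14 [ 41.  42. -10.  13.]
top 59 63 [ 44.  51. -10.  13.]
top 67 191 [ 41.  64. -10.  15.]
top 75 82 [39. 57. -3. 13.]
```

Call:
play_rows:
  targets:
    - [0.8, 0, 0.1, 4, 0]
    - [0.8, 0, 0.1, 5.6, 0]
    - [0.8, 0, 0.1, 6.4, 0]
    - [0.8, 0, 0.1, 6.6, 0]
    - [0.8, 0, 0.1, 6.6, 0]

```text
clock: 3.55
eef_pos: [475.2, -1.8, 55.6]
tool_rot: [3.141, -0.0, 1.615]
force: [0.2, -0.7, 0.2]
width: 17.4
gripper_force: 0.0
```

Call:
play_rows:
  targets:
    - [0.8, -1.5, 0, 0, 0]
    - [0.8, -3, 0, 0, 0]
    - [0.8, -4.5, 0.1, 0, 0]
    - [0.8, -6, 0.2, 0, 0]
    - [0.8, -7.5, 0.3, 0, 0]
    - [0.8, -9, 0.4, 0, 0]
    - [0.8, -10, 0.5, 0, 0]
    - [0.8, -11, 0.5, 0, 0]
    - [0.8, -12, 0.5, 0, 0]
    - [0.8, -13, 0.5, 0, 0]

```text
clock: 4.55
eef_pos: [485.7, -132.6, 55.5]
tool_rot: [3.141, 0.0, 1.614]
force: [1.4, 0.4, -0.1]
width: 17.2
gripper_force: 0.0
```

```bash
cat >> h.py <<'E'
def nuts(cams=('top','side')):
    for n in cams:
        im,d=snap(n);P=pts(n,d)
        for o in('nut1','socket','valve_spring'):
            for r in ctrl.trace(n,o)[:5]:
                m=r['pixels']&(d>0)
                if r['confidence']<.3 or m.sum()<20: continue
                Q=P[m];z=np.percentile(Q[:,2],90);T=Q[abs(Q[:,2]-z)<5]
                print(n,o,round(r['confidence'],2),np.round((T.min(0)+T.max(0))/2),np.round(T.max(0)-T.min(0)))
E
python3 -c "
from h import *
nuts()"
```

```text
top nut1 0.65 [597. -68.  39.] [20. 18.  7.]
top nut1 0.57 [588.  80.  39.] [18. 18.  6.]
top nut1 0.57 [710. -42.  81.] [88. 86.  7.]
top nut1 0.45 [476. 141.  38.] [19. 17.  7.]
top socket 0.48 [540. -30.  65.] [21. 22.  7.]
side nut1 0.66 [590.  82.  37.] [20. 18.  6.]
side nut1 0.56 [476. 144.  38.] [19. 18.  6.]
side nut1 0.48 [597. -66.  37.] [20. 19.  6.]
side socket 0.69 [540. -29.  63.] [21. 23.  7.]
side valve_spring 0.82 [542. 122.  68.] [28. 29.  7.]
```

Call:
play_rows:
  targets:
    - [0.8, 0, 0, -4, 0]
    - [0.8, 0, 0, -7, 0]
    - [0.8, 3, 3.5, -7, 0]
    - [0.8, 6, 7, -7, 0]
    - [0.8, 9, 10, -7, 0]
    - [0.8, 10.8, 11.6, -7, 0]
    - [0.8, 10.8, 11.6, -6, 0]
    - [0.8, 10.8, 11.6, -3, 0]
    - [0.8, 10.8, 11.6, -0.5, 0]
    - [0.8, 10.8, 11.6, 0, 0]

```text
clock: 5.95
eef_pos: [593.7, -19.5, 52.4]
tool_rot: [-3.135, -0.0, 1.613]
force: [-2.0, 0.7, 7.6]
width: 17.2
gripper_force: 4.5
```

```bash
python3 -c "
from h import *
go(597,-20,55.5)
im,d=snap('top','t2.png')
cv2.imwrite('pics/t2.png',cv2.resize(im[80:330,170:500,::-1],None,fx=2.3,fy=2.3))"
```

```text
t 5.95 cm [-0.07  0.32 -0.31] spin 0.0
```

View pics/t2.png

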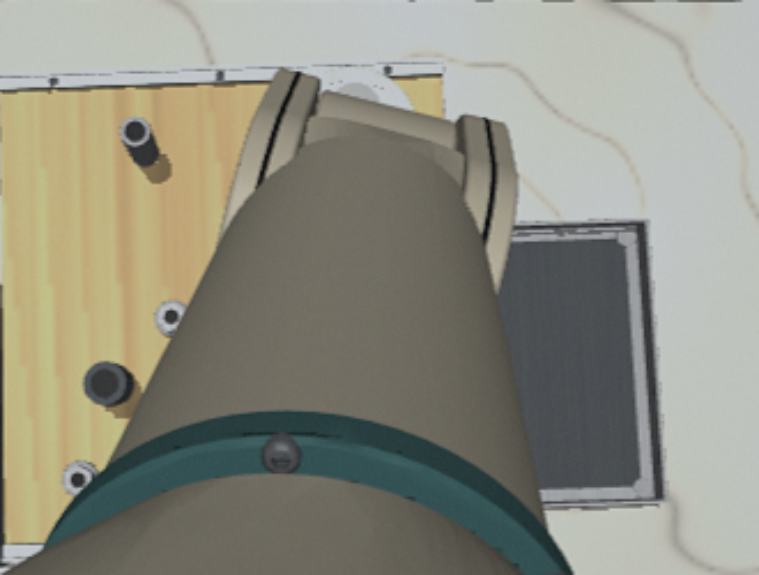

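The arm hides the work area in this view. The tray is visible from px 505 to 660 and nut B is not in its visible part. The tip pressed lightly on the board, so I'll settle first.

Call:
play_rows:
  targets:
    - [0.8, 0, 0, -0.2, 0]
    - [0.8, 0, 0, -0.2, 0]

```text
clock: 6.2
eef_pos: [597.8, -19.7, 58.8]
tool_rot: [3.139, 0.0, 1.613]
force: [0.6, 0.5, 0.8]
width: 17.2
gripper_force: 0.0
```

Call:
play_rows:
  targets:
    - [0.8, -1, 0, 0.2, 0]
    - [0.8, -2.2, 0, 0.2, 0]
    - [0.8, -3.4, 0, 0.2, 0]
    - [0.8, -4.6, 0, 0.2, 0]
    - [0.8, -5.8, 0, 0.2, 0]
    - [0.8, -7, 0, 0.2, 0]
    - [0.8, -8.2, 0, 0.2, 0]
    - [0.8, -9.4, 0, 0.2, 0]
    - [0.8, -10.6, 0, 0.2, 0]
    - [0.8, -11.8, 0, 0.2, 0]

```text
clock: 7.2
eef_pos: [601.4, -139.1, 55.0]
tool_rot: [-3.141, 0.001, 1.613]
force: [-0.1, -0.7, 0.2]
width: 16.9
gripper_force: 0.0
```

```bash
python3 -c "
from h import *
nuts()
go(476,185,120)
im,d=snap('side','t3.png')
cv2.imwrite('pics/t3.png',cv2.resize(im[110:330,200:460,::-1],None,fx=3,fy=2.7))"
```

```text
top nut1 0.69 [ 485. -158.   15.] [23. 23.  7.]
top nut1 0.46 [587.  80.  39.] [21. 18.  8.]
top valve_spring 0.7 [541. 120.  69.] [29. 27.  7.]
side nut1 0.52 [477. 143.  37.] [20. 19.  6.]
side nut1 0.43 [ 604. -145.   14.] [20. 13.  4.]
side valve_spring 0.58 [542. 123.  67.] [27. 28.  6.]
t 7.6 cm [ 32.63 -11.16  -6.49] spin 0.1
```

View pics/t3.png

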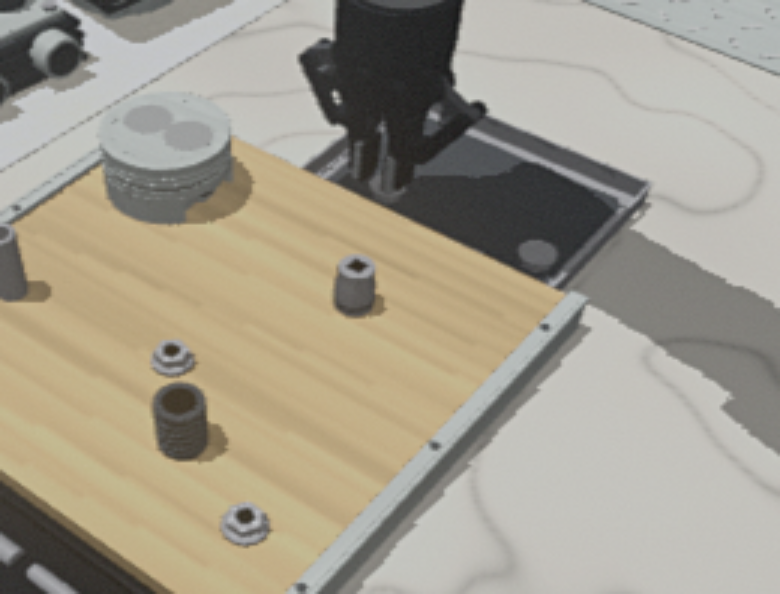

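The picture shows nut B lying in the tray (px 537,255) and nut C in the tray beside the fingers (px 388,190). Nut A (245,523) and nut D (172,356) are still on the board. Next is A.

Call:
play_rows:
  targets:
    - [0.8, 0, 0, -4, 0]
    - [0.8, 0, 0, -7, 0]
    - [0.8, 4, -1.5, -7, 0]
    - [0.8, 8, -3, -7, 0]
    - [0.8, 12, -4.5, -7, 0]
    - [0.8, 16, -6, -7, 0]
    - [0.8, 20, -7.5, -7, 0]
    - [0.8, 24, -9, -7, 0]
    - [0.8, 28, -10.5, -7, 0]
    - [0.8, 31.5, -11.1, -7, 0]

```text
clock: 8.65
eef_pos: [475.2, 175.3, 125.3]
tool_rot: [-3.14, -0.001, 1.616]
force: [0.6, 1.2, 0.1]
width: 16.9
gripper_force: 0.0
```

Call:
play_rows:
  targets:
    - [0.8, 0.8, 0, 2, 0]
    - [0.8, 0.8, 0, 4, 0]
    - [0.8, 0.8, 0, 5.5, 0]
    - [0.8, 0.8, 0, 6, 0]
    - [0.8, 0.8, 0, 6.3, 0]
    - [0.8, 0.8, 0, 6.3, 0]

```text
clock: 9.25
eef_pos: [477.3, 180.9, 62.5]
tool_rot: [3.141, -0.0, 1.613]
force: [-0.1, 0.3, 0.2]
width: 16.8
gripper_force: 0.0
```

```bash
python3 -c "
from h import *
go(476,181,55.5)"
```

```text
t 9.25 cm [ 0.02 -0.13  0.7 ] spin 0.0
```

Call:
play_rows:
  targets:
    - [0.8, 0, -0.1, 0.6, 0]
    - [0.8, -1, -0.1, 0.65, 0]
    - [0.8, -2.2, -0.1, 0.65, 0]
    - [0.8, -3.6, -0.1, 0.65, 0]
    - [0.8, -5, -0.1, 0.65, 0]
    - [0.8, -6.4, -0.1, 0.65, 0]
    - [0.8, -7.8, -0.1, 0.65, 0]
    - [0.8, -9.2, -0.1, 0.65, 0]
    - [0.8, -10.6, -0.1, 0.65, 0]
    - [0.8, -12, -0.1, 0.65, 0]

```text
clock: 10.25
eef_pos: [481.5, 59.2, 56.3]
tool_rot: [3.141, 0.0, 1.612]
force: [-0.4, 0.2, 1.6]
width: 17.1
gripper_force: 0.6
```

```bash
python3 -c "
from h import *
nuts();go(490,-134,55.5)"
```

```text
top nut1 0.69 [588.  80.  39.] [18. 18.  7.]
top nut1 0.66 [ 485. -159.   15.] [24. 26.  6.]
top nut1 0.52 [ 603. -152.   15.] [24. 24.  7.]
top socket 0.57 [540. -31.  65.] [21. 20.  6.]
top valve_spring 0.74 [541. 120.  69.] [28. 26.  6.]
side nut1 0.61 [590.  82.  37.] [20. 18.  7.]
side nut1 0.54 [ 487. -156.   14.] [23. 26.  6.]
side valve_spring 0.76 [541. 123.  68.] [26. 27.  6.]
t 10.65 cm [-19.59   0.02   0.03] spin 0.1
```

Call:
play_rows:
  targets:
    - [0.8, -1.2, 0, 0, 0]
    - [0.8, -2.6, 0, 0, 0]
    - [0.8, -4, 0, 0, 0]
    - [0.8, -5.4, 0, 0, 0]
    - [0.8, -6.8, 0, 0, 0]
    - [0.8, -8.2, 0, 0, 0]
    - [0.8, -9.6, 0, 0, 0]
    - [0.8, -11, 0, 0, 0]
    - [0.8, -12.2, 0.3, 0, 0]
    - [0.8, -13.4, 0.6, 0, 0]

```text
clock: 11.65
eef_pos: [493.1, -73.6, 55.8]
tool_rot: [-3.141, -0.0, 1.613]
force: [-0.9, 1.2, 1.6]
width: 16.9
gripper_force: 0.9
```

Call:
play_rows:
  targets:
    - [0.8, -1.2, 0.3, 0, 0]
    - [0.8, -2.4, 0.6, 0, 0]
    - [0.8, -3.6, 0.9, 0, 0]
    - [0.8, -4.8, 1.2, 0, 0]
    - [0.8, -6, 1.4, 0, 0]
    - [0.8, -6.5, 1.4, 0, 0]

```text
clock: 12.25
eef_pos: [510.2, -139.3, 55.7]
tool_rot: [3.141, 0.001, 1.612]
force: [0.5, 0.2, 0.2]
width: 17.0
gripper_force: 0.0
```

```bash
python3 -c "
from h import *
nuts();go(592,115,125)"
```

```text
top nut1 0.66 [ 603. -152.   15.] [24. 24.  6.]
top nut1 0.44 [588.  80.  39.] [18. 18.  7.]
top valve_spring 0.52 [541. 120.  69.] [28. 26.  7.]
side nut1 0.63 [589.  82.  37.] [20. 18.  6.]
side nut1 0.46 [ 486. -156.   14.] [22. 25.  5.]
side nut1 0.38 [ 517. -152.   14.] [16. 19.  5.]
side socket 0.82 [540. -28.  64.] [22. 21.  6.]
side valve_spring 0.87 [543. 122.  68.] [29. 29.  7.]
t 12.65 cm [24.75  9.32 -6.92] spin 0.1
```

Call:
play_rows:
  targets:
    - [0.8, 0, 0, -4, 0]
    - [0.8, 0, 0, -7, 0]
    - [0.8, 4, 1.5, -7, 0]
    - [0.8, 8, 3, -7, 0]
    - [0.8, 12, 4.5, -7, 0]
    - [0.8, 16, 6, -7, 0]
    - [0.8, 20, 7.7, -7, 0]
    - [0.8, 23, 9, -7, 0]
    - [0.8, 24.7, 9.6, -7, 0]
    - [0.8, 24.7, 9.6, -7, 0]

```text
clock: 13.65
eef_pos: [595.1, 117.3, 125.5]
tool_rot: [3.142, -0.001, 1.618]
force: [-0.4, -0.6, -0.2]
width: 17.1
gripper_force: 0.0
```

```bash
python3 -c "
from h import *
go(595.5,115,56)"
```

```text
t 13.65 cm [-0.23  0.03  6.95] spin 0.3
```

Call:
play_rows:
  targets:
    - [0.8, 0, 0, 2, 0]
    - [0.8, 0, 0, 4, 0]
    - [0.8, 0, 0, 5.5, 0]
    - [0.8, 0, 0, 6.2, 0]
    - [0.8, 0, 0, 6.6, 0]
    - [0.8, 0, 0, 6.8, 0]
    - [0.8, 0, 0, 6.8, 0]

```text
clock: 14.35
eef_pos: [595.4, 113.7, 58.1]
tool_rot: [3.141, -0.0, 1.613]
force: [0.3, 0.5, 1.1]
width: 17.3
gripper_force: 0.0
```

```bash
python3 -c "
from h import *
go(592,-30,55.5);nuts(['side'])"
```

```text
t 14.35 cm [-14.34  -0.95   0.26] spin 0.0
side nut1 0.54 [ 512. -155.   14.] [25. 28.  6.]
side nut1 0.52 [580.  84.  34.] [ 7. 15.  9.]
side nut1 0.5 [ 604. -149.   15.] [24. 25.  6.]
side nut1 0.47 [ 486. -156.   14.] [23. 23.  6.]
side valve_spring 0.77 [542. 122.  68.] [28. 29.  7.]
side valve_spring 0.48 [ 605. -149.   15.] [24. 24.  5.]
```

Call:
play_rows:
  targets:
    - [0.8, -0.6, 0, 0.2, 0]
    - [0.8, -1.4, 0, 0.2, 0]
    - [0.8, -2.4, 0, 0.2, 0]
    - [0.8, -3.5, 0, 0.2, 0]
    - [0.8, -4.6, 0, 0.2, 0]
    - [0.8, -5.8, 0, 0.2, 0]
    - [0.8, -7, -0.2, 0.2, 0]
    - [0.8, -8.2, -0.4, 0.2, 0]
    - [0.8, -9.4, -0.5, 0.2, 0]
    - [0.8, -10.6, -0.6, 0.2, 0]

```text
clock: 15.55
eef_pos: [593.6, 6.8, 55.9]
tool_rot: [3.141, -0.0, 1.613]
force: [1.0, 1.1, 2.5]
width: 17.0
gripper_force: 1.1
```

```bash
python3 -c "
from h import *
go(593,-55,55.5);nuts()
im,d=snap('side');cv2.imwrite('pics/t4.png',cv2.resize(im[110:330,200:460,::-1],None,fx=3,fy=2.7))"
```

```text
t 15.55 cm [-6.17 -0.32  0.04] spin 0.0
top nut1 0.6 [ 603. -152.   15.] [24. 24.  7.]
top nut1 0.48 [ 511. -156.   15.] [23. 25.  8.]
side nut1 0.7 [ 487. -157.   13.] [27. 24.  6.]
side nut1 0.44 [ 604. -151.   13.] [25. 26.  6.]
side socket 0.54 [541. -30.  64.] [22. 24.  7.]
side valve_spring 0.89 [543. 122.  68.] [28. 29.  7.]
```

View pics/t4.png

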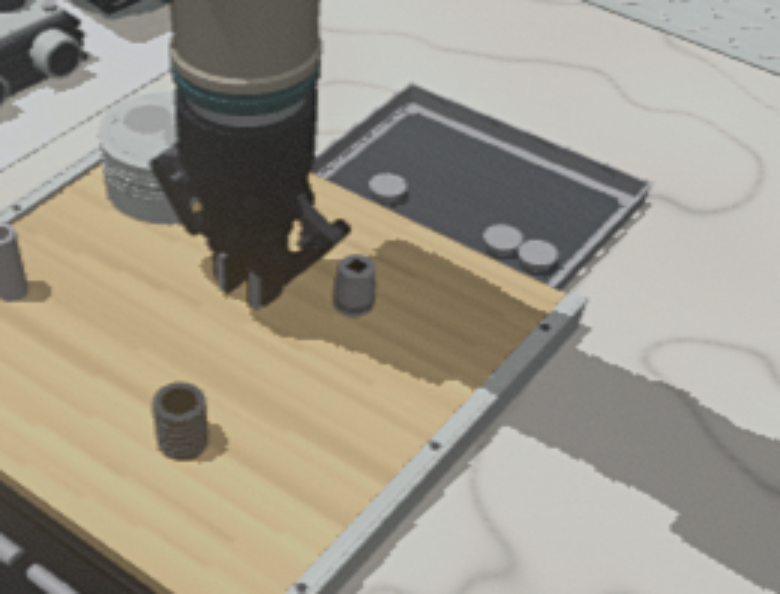

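Three nuts lie in the tray (px 388,187; 502,240; 538,255), and nut D rides hidden in front of the jaws. The socket (355,285) is untouched.

Call:
play_rows:
  targets:
    - [0.8, -1.2, 0, 0, 0]
    - [0.8, -2.4, 0, 0, 0]
    - [0.8, -3.6, 0, 0, 0]
    - [0.8, -4.8, 0, 0, 0]
    - [0.8, -6, 0, 0, 0]
    - [0.8, -7.2, 0, 0, 0]
    - [0.8, -8.4, -0.3, 0, 0]
    - [0.8, -9.6, -0.6, 0, 0]
    - [0.8, -10.8, -0.9, 0, 0]
    - [0.8, -11.8, -1.2, 0, 0]

```text
clock: 17.0
eef_pos: [586.5, -112.0, 56.0]
tool_rot: [3.141, 0.0, 1.613]
force: [-0.4, -0.3, -1.3]
width: 17.0
gripper_force: 0.0
```

Call:
play_rows:
  targets:
    - [0.8, -1, -0.3, 0, 0]
    - [0.8, -2, -0.6, 0, 0]
    - [0.8, -2.6, -0.7, 0, 0]
    - [0.8, -2.6, -0.7, -3, 0]
    - [0.8, -2.6, -0.7, -7, 0]
    - [0.8, -2.6, -0.7, -10, 0]
    - [0.8, 4, -0.7, -14, 0]
    - [0.8, 8, -0.7, -16, 0]
    - [0.8, 12, -0.7, -16, 0]
    - [0.8, 14, -0.7, -16, 0]

```text
clock: 18.0
eef_pos: [574.1, 33.6, 217.4]
tool_rot: [3.139, -0.003, 1.618]
force: [0.0, 0.0, -1.2]
width: 16.8
gripper_force: 0.0
```

```bash
python3 -c "
from h import *
nuts()
im,d=snap('side');cv2.imwrite('pics/t5.png',cv2.resize(im[110:330,200:460,::-1],None,fx=3,fy=2.7))"
```

```text
top nut1 0.65 [ 580. -150.   24.] [15. 22.  8.]
top nut1 0.64 [ 604. -153.   14.] [22. 22.  6.]
top nut1 0.62 [ 485. -158.   15.] [24. 25.  7.]
side nut1 0.62 [ 562. -194.   16.] [207. 143.  10.]
side nut1 0.59 [ 605. -148.   14.] [22. 21.  6.]
side nut1 0.52 [ 580. -147.   23.] [12. 22.  6.]
side nut1 0.46 [ 486. -156.   14.] [24. 25.  5.]
side nut1 0.46 [ 512. -154.   14.] [23. 23.  7.]
side socket 0.55 [540. -29.  63.] [22. 22.  6.]
side valve_spring 0.67 [541. -29.  63.] [22. 22.  6.]
side valve_spring 0.6 [542. 122.  67.] [28. 29.  6.]
side valve_spring 0.44 [ 605. -149.   14.] [22. 23.  6.]
```

View pics/t5.png

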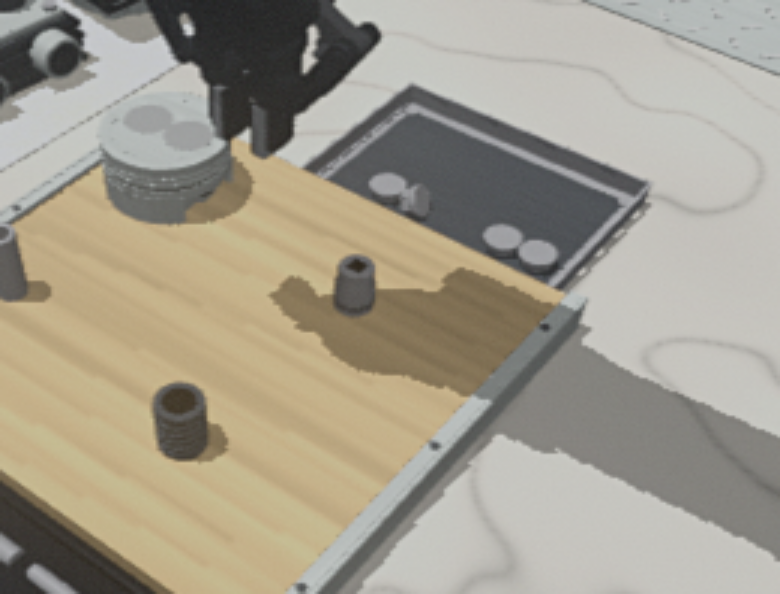

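All four nuts are in the tray. Nut D stands on edge against nut C (px 415,202), with its flange centre about 16 mm up, under the 24 mm limit. I'll let things settle, then check again.

Call:
play_rows:
  targets:
    - [0.8, 0, 0, 0, 0]
    - [0.8, 0, 0, 0, 0]
    - [0.8, 0, 0, 0, 0]
    - [0.8, 0, 0, 0, 0]
    - [0.8, 0, 0, 0, 0]
    - [0.8, 0, 0, 0, 0]
    - [0.8, 0, 0, 0, 0]
    - [0.8, 0, 0, 0, 0]
    - [0.8, 0, 0, 0, 0]
    - [0.8, 0, 0, 0, 0]

```text
clock: 19.45
eef_pos: [573.8, 28.8, 215.8]
tool_rot: [3.142, -0.0, 1.613]
force: [-0.5, 0.2, 0.2]
width: 17.0
gripper_force: 0.0
```

```bash
python3 -c "
from h import *
nuts(['side']);print(ctrl.finish_job())"
```

```text
side nut1 0.55 [ 581. -148.   24.] [11. 22.  7.]
side socket 0.75 [541. -29.  64.] [22. 22.  7.]
side valve_spring 0.64 [542. 123.  67.] [29. 28.  7.]
side valve_spring 0.58 [708. 104.  82.] [20. 20.  7.]
the job is handed in; nothing more can be done
None
```

I swept all four flange nuts into the tray and handed the job in at about 20 s, with the socket, valve spring, piston and wrist pin still where they stood; one nut rests on edge against another, about 16 mm up and under the 24 mm limit, and the hand-in returned no verdict.

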